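Find the tired leaf spring

ROBOT

A 6-joint arm with a two-finger parallel gripper is mounted at the origin on the work surface; the furniture and walls round the work are solid. World frame = base frame: x ahead of the robot, y to its left, z up, the work surface at z = 0. Lengths are in m, angles in rad, forces in N, time in s.
With the tool pointing down it reaches from about 0.3 to 0.775 m from the base axis. Payload 14.6 kg.
Tool frame: the origin (TCP) lies midway between the tips of the shut fingers; the grasp point (between the pads) lies 19 mm behind it (ctrl.grip_depth is the distance from the TCP to the grasp point, in m); z points along the fingers, x is the direction in which the jaws open and shut, and the axes are right-handed (so a half turn about z gives the same grasp; the last joint's range is limited). The gripper opens to 94 mm and grips with 3 to 60 N. Pads are 16 mm wide; open, the fingers measure 119 mm over their backs; the gripper's body (75 mm by 177 mm) begins 78 mm behind the grasp point.
Start: joints at [-1.189, 0.3, 1.521, -0, 1.321, -0.067], TCP at [0.239, -0.496, 0.205] pointing down, gripper open.
Joint ranges: [-3.03, 3.03], [-0.79, 2.21], [0.23, 2.52], [-1.04, 4.18], [0, 3.07], [-2.55, 2.55]. Speed limits (rad/s): [2.22, 2.22, 2.57, 3.14, 3.14, 3.14].

INTERFACE

Orientations are given as [roll, pitch, yaw] about the fixed x, y, z axes, in that order (R = Rz(yaw) Ry(pitch) Rx(roll)).
In Python, from station import ctrl gives the robot as it stands.
- The arm moves only by the tool play_rows, never from a script. Its argument "steps" is a list that holds one entry, the list of rows, each a list of 7 numbers: the shift along the tool's x, y, z in cm, then the turn, a rotation vector about the tool's x, y, z in rad, then the opening, from 0 (shut) to 1 (fully open). In form: [[[x, y, z, ax, ay, az, hand], ...]]. A call has 1 to 20 rows; each row is the pose to reach, as a shift and turn from the pose measured when the call began, along the tool's axes at that moment; what a row does not reach only later rows make up. A row lasts 1/12 s, in which the tool goes at most 41.7 mm and 7.16 degrees, less where a joint would pass 70% of its speed; a pose out of reach is approached as far as the arm can. A call with a gripper value outside its range is refused whole. The fingers move at their own pace and stop on an object; "force" is the grip in N (left out, the last holds). Time passes only in rows, so rows that repeat a pose let the fingers close. It gives the time, the measured TCP pose, the force and the opening at its end, in the units of the state.
- ctrl.get_obs(): the state, without advancing time (a new reading comes with each control period).
- ctrl.camera(name): name is "scene" or "top"; returns a dict with "frame" (480x640x3 uint8, blue, green, red), "fovy" (degrees; the focal length in pixels is half the picture's height over the tangent of half this angle, whatever the lens; pixels are square), "cx", "cy" (the principal point, pixels), "world_to_cam" (4x4, takes a point from world to camera coordinates). Camera axes: x right, y up, looking along -z (the intrinsics and any distortion apply to the point x, -y, -z); pixel columns grow to the right and rows downward; lengths in m; the calibration is good to about 2 mm. A picture is of the moment at which its call begins. There is no depth.
- ctrl.hand_in(): hands the job in, once; it reports no verdict.
The state is a dict: "time_s": time; "qpos": joint angles; "joint_vel": joint speeds; "tau": joint torques, N m; "ee_pos": TCP position; "eef_rot": TCP orientation; "force": force on the tool from outside, world axes, zero at the start; "moment": the same for the moment, N m; "grip_width": finger opening in m.
Only numpy, scipy, OpenCV 4.12 (cv2) and the standard library are available. Lean on these libraries where they do the work, as an engineer would, in place of code of your own. Each camera call takes 0.05 s, during which the arm holds its last target. There are 200 camera calls.

TASK

Test the three clamped leaf springs on the board from left to right (as the robot sees them): press each free tip fully down onto its stop, hold it there a moment without leaning hard on it, and feel which one is clearly softer. Then release the clamp of the soft one by pushing its lever over, fully away from you, and after that stand the tall blue cap upright on the round pad in front of that leaf to mark it for replacement. Leave the other two clamp levers and the cartridge as they are.

Things in the scene. Friction and masses are not known exactly. Their poses are not given: they have to be found in the camera images.
- board: Plywood base board 270 (x) x 350 (y) x 14 mm of the spring test rig, fixed to the table; origin at the centre of its underside; its x axis points away from the robot along the leaves, y to the left, z up. Three stands are fixed on it side by side, one on its centre line, one 110 mm to the left and one 110 mm to the right.
- stand_a: One of three outwardly identical spring test stands (grey foot 245 x 50 mm, steel clamp block at the far end); which of the three places it takes changes. Origin on its underside, on top of the board; axes parallel to the board's. In its frame: pad centre x=-85, rubber-topped stop post under the leaf tip x=-21 (top at z=36), free end of the leaf x=-30, press button x=-22, clamp edge x=60, lever pivot x=85 z=84 (mm, all at y=0).
- stand_a_pad (a point): Centre of the top face of that stand's flat round pad (80 mm across, grey, 24 mm above the table), nearest the robot, in front of the leaf's free tip.
- leaf_a (a joint): Bending of that stand's steel leaf spring (90 mm free length, 28 mm wide, 3.5 mm thick, lying level 71 mm above the table, clamped at its far end), rad at the clamp: 0 = free and level, 0.133 = tip pressed down onto its stop (18 mm down at the button). Springs back by itself. Apart from a small preload the force grows evenly with the travel: a sound leaf takes about 12 N at the stop, a tired one about 5 N.
- leaf_a_tip (a point): Top centre of the dark steel press button (20 mm across, standing 4 mm proud of the leaf) at the leaf's free tip; 77 mm above the table when free, 18 mm lower on the stop.
- lever_a (a joint): Clamp lever of that stand, rad: near 0 = clamped (leaning 0.35 rad towards the robot), 0.9 = released (leaning 0.55 rad away from the robot, on its stop); stays where it is left, a push of about 1 to 2 N at the knob moves it.
- lever_a_knob (a point): Centre of the black ball (22 mm across) on the end of that clamp lever, 65 mm from the lever's pivot; about 160 mm above the table; it swings in the stand's x-z plane.
- stand_b: One of three outwardly identical spring test stands (grey foot 245 x 50 mm, steel clamp block at the far end); which of the three places it takes changes. Origin on its underside, on top of the board; axes parallel to the board's. In its frame: pad centre x=-85, rubber-topped stop post under the leaf tip x=-21 (top at z=36), free end of the leaf x=-30, press button x=-22, clamp edge x=60, lever pivot x=85 z=84 (mm, all at y=0).
- stand_b_pad (a point): Centre of the top face of that stand's flat round pad (80 mm across, grey, 24 mm above the table), nearest the robot, in front of the leaf's free tip.
- leaf_b (a joint): Bending of that stand's steel leaf spring (90 mm free length, 28 mm wide, 3.5 mm thick, lying level 71 mm above the table, clamped at its far end), rad at the clamp: 0 = free and level, 0.133 = tip pressed down onto its stop (18 mm down at the button). Springs back by itself. Apart from a small preload the force grows evenly with the travel: a sound leaf takes about 12 N at the stop, a tired one about 5 N.
- leaf_b_tip (a point): Top centre of the dark steel press button (20 mm across, standing 4 mm proud of the leaf) at the leaf's free tip; 77 mm above the table when free, 18 mm lower on the stop.
- lever_b (a joint): Clamp lever of that stand, rad: near 0 = clamped (leaning 0.35 rad towards the robot), 0.9 = released (leaning 0.55 rad away from the robot, on its stop); stays where it is left, a push of about 1 to 2 N at the knob moves it.
- lever_b_knob (a point): Centre of the black ball (22 mm across) on the end of that clamp lever, 65 mm from the lever's pivot; about 160 mm above the table; it swings in the stand's x-z plane.
- stand_c: One of three outwardly identical spring test stands (grey foot 245 x 50 mm, steel clamp block at the far end); which of the three places it takes changes. Origin on its underside, on top of the board; axes parallel to the board's. In its frame: pad centre x=-85, rubber-topped stop post under the leaf tip x=-21 (top at z=36), free end of the leaf x=-30, press button x=-22, clamp edge x=60, lever pivot x=85 z=84 (mm, all at y=0).
- stand_c_pad (a point): Centre of the top face of that stand's flat round pad (80 mm across, grey, 24 mm above the table), nearest the robot, in front of the leaf's free tip.
- leaf_c (a joint): Bending of that stand's steel leaf spring (90 mm free length, 28 mm wide, 3.5 mm thick, lying level 71 mm above the table, clamped at its far end), rad at the clamp: 0 = free and level, 0.133 = tip pressed down onto its stop (18 mm down at the button). Springs back by itself. Apart from a small preload the force grows evenly with the travel: a sound leaf takes about 12 N at the stop, a tired one about 5 N.
- leaf_c_tip (a point): Top centre of the dark steel press button (20 mm across, standing 4 mm proud of the leaf) at the leaf's free tip; 77 mm above the table when free, 18 mm lower on the stop.
- lever_c (a joint): Clamp lever of that stand, rad: near 0 = clamped (leaning 0.35 rad towards the robot), 0.9 = released (leaning 0.55 rad away from the robot, on its stop); stays where it is left, a push of about 1 to 2 N at the knob moves it.
- lever_c_knob (a point): Centre of the black ball (22 mm across) on the end of that clamp lever, 65 mm from the lever's pivot; about 160 mm above the table; it swings in the stand's x-z plane.
- marker_cap: Tall stepped blue moulded cap, 55 mm across and 56 mm high (the only loose one of its shape, standing left of the rig), 10 to 20 g; origin at the centre of its underside, z up. The other blue caps are flat rings 28 mm high.
- cartridge: Bystander: cream filter cartridge with a black ring, 45 mm across, 72 mm high, upright; origin at the centre of its underside.
Mind the look-alikes: they are no part of the job. Leave any pink look-alike of the marker_cap alone.

How it is judged:
By the outcome, as a careful person would: the job done as asked, in the order asked, and still so for the second after the job is handed in, with the robot touching nothing.
It also fails if it takes over 64 s, if anything falls off the work surface, if the arm or the gripper's body presses on something with over 40 N, if the wrist force passes 120 N, or if a joint passes its speed limit or range.

## Working session

There is one attempt and no reset: what is moved stays moved. The work goes in short steps, Python scripts to look and compute and a tool call to move; the robot and the scene stay as the last step left them, time stands still between calls to the robot, and variables do not carry over. Pictures are saved under pics/ and viewed, about 8 in all and at most 12, crops included, and the job is handed in when it is done.

Besides the shell and the picture viewer there is one more tool, called after "Call:" as name(argument=value, ...), one argument or row to a line, values as JSON. play_rows: Moves the arm, as the interface text tells. Its arguments: {"type":"object","properties":{"steps":{"type":"array"},"force":{"type":"number"}},"required":["steps"]}

```bash
mkdir -p pics
cat > h.py <<'E'
import numpy as np, cv2
from station import ctrl
from scipy.spatial.transform import Rotation as R
def snap(name,fn):
    c=ctrl.camera(name); cv2.imwrite('pics/'+fn,c['frame']); np.save('pics/'+fn+'.npy',{k:v for k,v in c.items()},allow_pickle=True); return c
def load(fn): return np.load('pics/'+fn+'.npy',allow_pickle=True).item()
def f(c): return 240/np.tan(np.radians(c['fovy'])/2)
def proj(c,p):
    q=np.asarray(c['world_to_cam'])@np.append(p,1); return np.array([c['cx']+f(c)*q[0]/-q[2], c['cy']+f(c)*-q[1]/-q[2]])
def unproj(c,u,v,z):
    M=np.linalg.inv(np.asarray(c['world_to_cam'])); d=M[:3,:3]@np.array([(u-c['cx'])/f(c),-(v-c['cy'])/f(c),-1]); o=M[:3,3]
    return o+d*(z-o[2])/d[2]
def st():
    o=ctrl.get_obs(); print({k:np.round(o[k],4).tolist() for k in('time_s','qpos','ee_pos','eef_rot','force','grip_width')})
E
python3 - <<'E'
from h import *
a=snap('top','t0.png');b=snap('scene','s0.png')
print({k:v for k,v in a.items() if k!='frame'},{k:v for k,v in b.items() if k!='frame'});st();print(ctrl.grip_depth)
E
```

```text
{'fovy': 49.31132877031062, 'cx': 321.0341663615824, 'cy': 231.81508228125844, 'world_to_cam': array([[ 0.01115057, -0.99989414,  0.009347  ,  0.02947435],
       [ 0.99553114,  0.01197755,  0.09367116, -0.45959126],
       [-0.0937732 ,  0.00826074,  0.99555931, -1.27217432],
       [ 0.        ,  0.        ,  0.        ,  1.        ]])} {'fovy': 44.296104677687424, 'cx': 316.0152289826557, 'cy': 243.021245526194, 'world_to_cam': array([[-0.60711118, -0.79461472,  0.0018602 ,  0.31957574],
       [ 0.57674231, -0.43903688,  0.68892302, -0.34564485],
       [-0.54661168,  0.41932572,  0.72483213, -1.18727389],
       [ 0.        ,  0.        ,  0.        ,  1.        ]])}
{'time_s': 0.1, 'qpos': [-1.1886, 0.3004, 1.5215, -0.0, 1.3207, -0.0666], 'ee_pos': [0.2385, -0.4953, 0.2049], 'eef_rot': [-3.1415, 0.0011, -1.122], 'force': [-0.2749, 0.2433, 0.1258], 'grip_width': 0.094}
0.0188
```

View pics/t0.png

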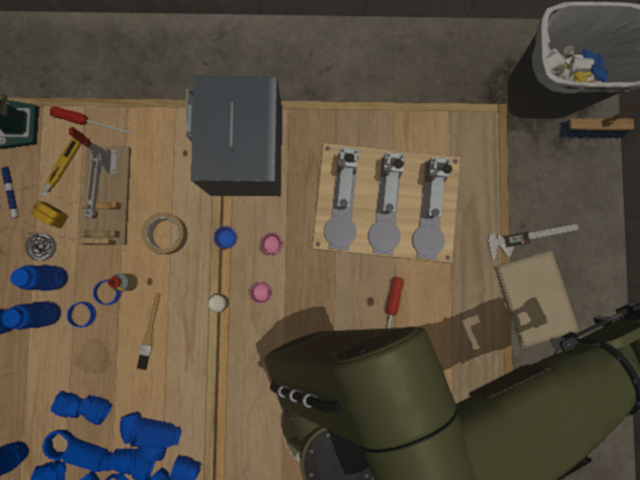

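View pics/s0.png

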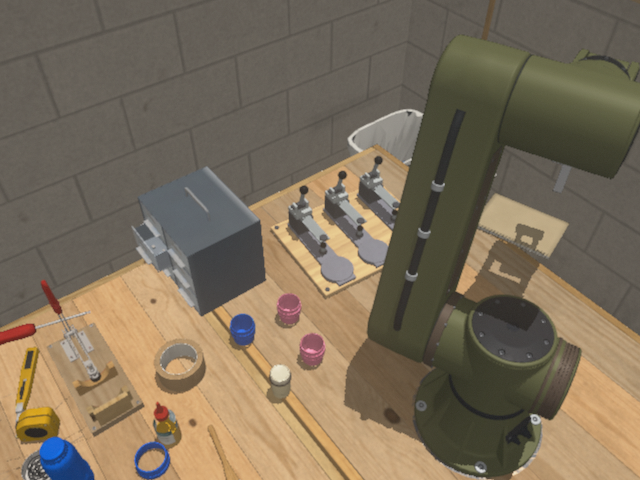

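The scene shows the three stands, with pads at top-view (340,232), (385,236) and (429,240). The loose blue cap is at top (225,238) / scene (243,330). The pink look-alikes are at (272,244) and (261,292), the flat blue rings at (107,292) and (81,314), and the cartridge at (218,303). The cap at (225,238) is the only tall blue one just left of the rig, so I'll confirm it in a crop.

Run:
```python
from h import *
a=load('t0.png')['frame'];b=load('s0.png')['frame']
A=cv2.resize(a[135:265,305:465],None,fx=5,fy=5,interpolation=cv2.INTER_CUBIC)[:,:800]
A=cv2.resize(A,(640,520))
B=cv2.resize(b[290:410,210:340],None,fx=3,fy=3,interpolation=cv2.INTER_CUBIC)
cv2.imwrite('pics/c1.png',A)
C=cv2.resize(a[215:320,195:295],None,fx=4,fy=4,interpolation=cv2.INTER_CUBIC)
im=np.zeros((420,800,3),np.uint8);im[:420,:400]=C;im[:360,410:800]=B
cv2.imwrite('pics/c2.png',im)
```

```text
(no output)
```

View pics/c1.png

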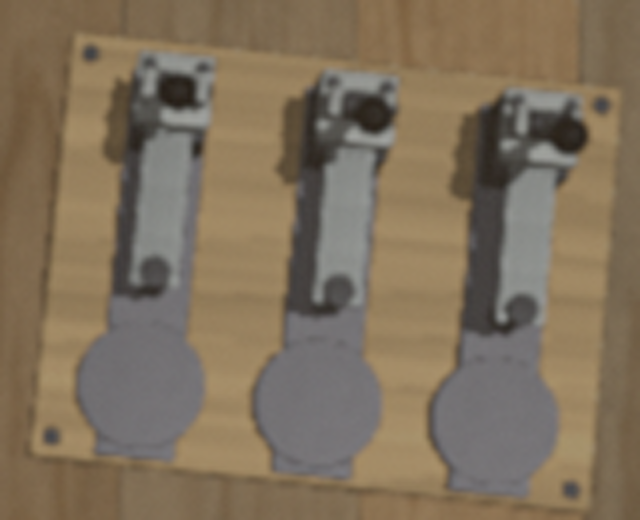

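View pics/c2.png

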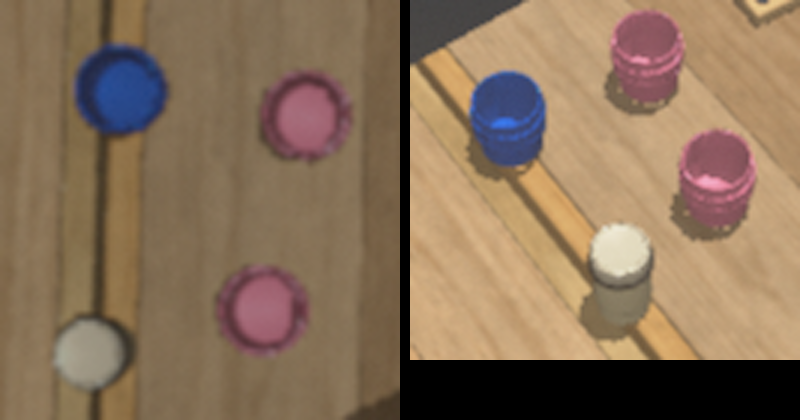

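The crops confirm the tall stepped blue cap, standing upright with its open end up, at crop (121,90). The pink pair and the cartridge are separate. In the board crop the buttons are at (154,272), (340,291) and (523,310), and the pads at (141,384), (318,402) and (496,423).

Run:
```python
from h import *
from scipy.optimize import least_squares
a=load('t0.png');b=load('s0.png')
px=lambda l:[(305+u/4,135+v/4) for u,v in l]
B=px([(154,272),(340,291),(523,310)]);P=px([(141,384),(318,402),(496,423)]);K=px([(178,91),(374,114),(569,135)])
K0=[-.022+0,0]
obs=[];mod=[]
for i,y in enumerate((.11,0,-.11)):
    obs+=[B[i],P[i]];mod+=[(-.022,y,.077),(-.085,y,.024)]
mod=np.array(mod)
def w(p):
    c,s=np.cos(p[2]),np.sin(p[2]); return np.c_[p[0]+c*mod[:,0]-s*mod[:,1],p[1]+s*mod[:,0]+c*mod[:,1],mod[:,2]]
r=least_squares(lambda p:np.ravel([proj(a,q)-o for q,o in zip(w(p),obs)]),[.5,0,0])
print(r.x,np.round(r.fun,1));print(np.round(w(r.x),4))
for u,v in B:print('B',unproj(a,u,v,.077))
for u,v in P:print('P',unproj(a,u,v,.024))
mod=np.array([(.085-.065*np.sin(.35),y,.098+.065*np.cos(.35)) for y in(.11,0,-.11)])
print('knob',np.round(w(r.x),4),[np.round(proj(a,q)-k,1) for q,k in zip(w(r.x),K)])
print('cap',unproj(a,195+121/4,215+90/4,.056), unproj(b,210+98/3,290+100/3,.056))
print('cart',unproj(a,195+91/4,215+353/4,.072))
for p in w(r.x): print(proj(b,p))
```

```text
[ 0.53555701 -0.12995628 -0.09353216] [ 0.4 -0.2 -0.1  0.1 -0.2 -0.1 -0.   0.3  0.1  0.  -0.2 -0.3]
[[ 0.5239 -0.0184  0.077 ]
 [ 0.4612 -0.0125  0.024 ]
 [ 0.5137 -0.1279  0.077 ]
 [ 0.4509 -0.122   0.024 ]
 [ 0.5034 -0.2374  0.077 ]
 [ 0.4407 -0.2315  0.024 ]]
B [ 0.52352581 -0.01745345  0.077     ]
B [ 0.51349913 -0.12827392  0.077     ]
B [ 0.50345071 -0.23730093  0.077     ]
P [ 0.46157064 -0.01262623  0.024     ]
P [ 0.45172081 -0.12205944  0.024     ]
P [ 0.44002038 -0.23209279  0.024     ]
knob [[ 0.6083 -0.0263  0.1591]
 [ 0.598  -0.1358  0.1591]
 [ 0.5877 -0.2453  0.1591]] [array([0.1, 2.4]), array([-0. ,  1.8]), array([0.1, 1.7])]
cap [0.4394866  0.26491387 0.056     ] [0.436126   0.26831481 0.056     ]
cart [0.28348073 0.27527999 0.072     ]
[304.1346762 190.4135425]
[342.23691251 174.79540797]
[378.28603127 160.01884783]
```

Call:
play_rows(
  steps=[
    [[-30.6, -46.4, 0, 0, 0, 0.542, 0], [-30.6, -46.4, 0, 0, 0, 0.542, 0], [-30.6, -46.4, 0, 0, 0, 0.542, 0], [-30.6, -46.4, 0, 0, 0, 0.542, 0], [-30.6, -46.4, 0, 0, 0, 0.542, 0], [-30.6, -46.4, 0, 0, 0, 0.542, 0], [-30.6, -46.4, 0, 0, 0, 0.542, 0], [-30.6, -46.4, 0, 0, 0, 0.542, 0], [-30.6, -46.4, 0, 0, 0, 0.542, 0], [-30.6, -46.4, 0, 0, 0, 0.542, 0], [-30.6, -46.4, 0, 0, 0, 0.542, 0], [-30.6, -46.4, 0, 0, 0, 0.542, 0], [-30.6, -46.4, 0, 0, 0, 0.542, 0], [-30.6, -46.4, 0, 0, 0, 0.542, 0], [-30.6, -46.4, 0, 0, 0, 0.542, 0], [-30.6, -46.4, 0, 0, 0, 0.542, 0], [-30.6, -46.4, 0, 0, 0, 0.542, 0], [-30.6, -46.4, 0, 0, 0, 0.542, 0]],
  ],
)

```text
time_s: 1.6
ee_pos: [0.5234, -0.0192, 0.2053]
eef_rot: [3.141, 0.001, -1.665]
force: [0.3, 0.1, 0.0]
grip_width: 0.0009
```

Run:
```python
from h import *
st();a=load('t0.png')
for n,u,v in(('pink',195+307/4,215+115/4),('pink2',195+263/4,215+310/4)):print(n,unproj(a,u,v,.056))
for z in(.2,.25): print('cab',unproj(a,280,195,z),unproj(a,202,195,z))
b=load('s0.png')
for u,v in((203,308),(264,272)):print('cabbase',unproj(b,u,v,0))
```

```text
{'time_s': 1.6, 'qpos': [-0.1071, 0.242, 1.5949, 0.0008, 1.3054, 1.5579], 'ee_pos': [0.5234, -0.0192, 0.2053], 'eef_rot': [3.141, 0.0008, -1.6652], 'force': [0.2596, 0.1194, 0.0289], 'grip_width': 0.0009}
pink [0.42576637 0.15306364 0.056     ]
pink2 [0.30923149 0.17688858 0.056     ]
cab [0.52060438 0.12512593 0.2       ] [0.51848553 0.29196756 0.2       ]
cab [0.51236984 0.12153624 0.25      ] [0.51034649 0.28085774 0.25      ]
cabbase [0.56602787 0.30035081 0.        ]
cabbase [0.57184674 0.12591692 0.        ]
```

Call:
play_rows(
  steps=[
    [[0, 0, 4, 0, 0, 0, 0], [0, 0, 8, 0, 0, 0, 0], [0, 0, 11, 0, 0, 0, 0], [0, 0, 12, 0, 0, 0, 0], [0, 0, 12.4, 0, 0, 0, 0], [0, 0, 12.7, 0, 0, 0, 0], [0, 0, 13.0, 0, 0, 0, 0], [0, 0, 13.3, 0, 0, 0, 0], [0, 0, 13.5, 0, 0, 0, 0], [0, 0, 13.7, 0, 0, 0, 0], [0, 0, 13.7, 0, 0, 0, 0], [0, 0, 13.7, 0, 0, 0, 0]],
  ],
)

```text
time_s: 2.6
ee_pos: [0.5238, -0.0192, 0.0688]
eef_rot: [-3.141, 0.001, -1.665]
force: [0.8, -0.7, 3.9]
grip_width: 0.0007
```

Call:
play_rows(
  steps=[
    [[0, 0, 0.3, 0, 0, 0, 0], [0, 0, 0.5, 0, 0, 0, 0], [0, 0, 0.7, 0, 0, 0, 0], [0, 0, 0.8, 0, 0, 0, 0], [0, 0, 0.8, 0, 0, 0, 0], [0, 0, 0.8, 0, 0, 0, 0]],
  ],
)

```text
time_s: 3.1
ee_pos: [0.5243, -0.0193, 0.0612]
eef_rot: [-3.14, 0.001, -1.665]
force: [0.5, 0.1, 10.5]
grip_width: 0.0009
```

Call:
play_rows(
  steps=[
    [[0, 0, 0.1, 0, 0, 0, 0], [0, 0, 0.2, 0, 0, 0, 0], [0, 0, 0.25, 0, 0, 0, 0], [0, 0, 0.25, 0, 0, 0, 0], [0, 0, 0.25, 0, 0, 0, 0]],
  ],
)

```text
time_s: 3.52
ee_pos: [0.5247, -0.0193, 0.0594]
eef_rot: [-3.139, 0.001, -1.665]
force: [-2.1, -0.8, 13.1]
grip_width: 0.0003
```

Call:
play_rows(
  steps=[
    [[0, 0, 0.1, 0, 0, 0, 0], [0, 0, 0.15, 0, 0, 0, 0], [0, 0, 0.15, 0, 0, 0, 0], [0, 0, 0.15, 0, 0, 0, 0], [0, 0, 0.15, 0, 0, 0, 0]],
  ],
)

```text
time_s: 3.93
ee_pos: [0.5249, -0.0193, 0.0586]
eef_rot: [-3.138, 0.001, -1.665]
force: [-4.3, -1.3, 14.1]
grip_width: 0.0006
```

Call:
play_rows(
  steps=[
    [[0, 0, 0.1, 0, 0, 0, 0], [0, 0, 0.2, 0, 0, 0, 0], [0, 0, 0.2, 0, 0, 0, 0], [0, 0, 0.2, 0, 0, 0, 0], [0, 0, 0.2, 0, 0, 0, 0], [0, 0, 0.2, 0, 0, 0, 0]],
  ],
)

```text
time_s: 4.43
ee_pos: [0.5251, -0.0193, 0.0574]
eef_rot: [-3.137, 0.0, -1.665]
force: [-5.6, -0.9, 15.7]
grip_width: 0.0003
```

Run:
```python
from h import *
st()
s=snap('scene','s1.png')['frame']
cv2.imwrite('pics/s1c.png',cv2.resize(s[150:300,260:420],None,fx=4,fy=4,interpolation=cv2.INTER_CUBIC))
```

```text
{'time_s': 4.4333, 'qpos': [-0.1068, 0.418, 1.7367, 0.0006, 0.9826, 1.5578], 'ee_pos': [0.5251, -0.0193, 0.0574], 'eef_rot': [-3.1373, 0.0005, -1.6649], 'force': [-5.5529, -0.887, 15.6821], 'grip_width': 0.0003}
```

View pics/s1c.png

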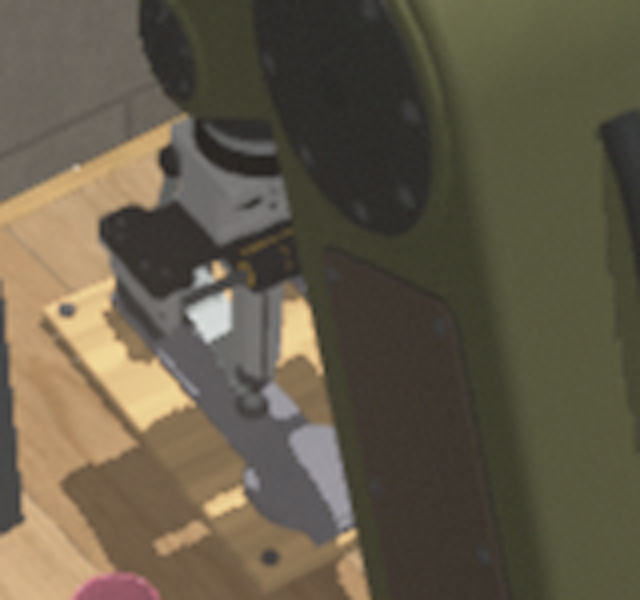

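Call:
play_rows(
  steps=[
    [[0, 0, 0.15, 0, 0, 0, 0], [0, 0, 0.15, 0, 0, 0, 0], [0, 0, 0.15, 0, 0, 0, 0]],
  ],
)

```text
time_s: 4.73
ee_pos: [0.5252, -0.0193, 0.0569]
eef_rot: [-3.137, 0.0, -1.665]
force: [-6.4, -1.2, 18.8]
grip_width: 0.0002
```

Call:
play_rows(
  steps=[
    [[0, 0, 0, 0, 0, 0, 0], [0, 0, 0, 0, 0, 0, 0], [0, 0, 0, 0, 0, 0, 0]],
  ],
)

```text
time_s: 4.98
ee_pos: [0.5251, -0.0194, 0.0576]
eef_rot: [-3.137, 0.0, -1.665]
force: [-6.5, -0.7, 15.5]
grip_width: 0.0004
```

Call:
play_rows(
  steps=[
    [[0, 0, 0.15, 0, 0, 0, 0], [0, 0, 0.15, 0, 0, 0, 0], [0, 0, 0.15, 0, 0, 0, 0], [0, 0, 0.15, 0, 0, 0, 0], [0, 0, 0.15, 0, 0, 0, 0], [0, 0, 0.15, 0, 0, 0, 0], [0, 0, 0.15, 0, 0, 0, 0], [0, 0, 0.15, 0, 0, 0, 0]],
  ],
)

```text
time_s: 5.65
ee_pos: [0.5252, -0.0193, 0.057]
eef_rot: [-3.136, 0.0, -1.665]
force: [-6.8, -1.0, 18.8]
grip_width: 0.0005
```

Call:
play_rows(
  steps=[
    [[0, 0, -1, 0, 0, 0, 0], [0, 0, -2.5, 0, 0, 0, 0], [0, 0, -4, 0, 0, 0, 0], [0, 0, -4, 0, 0, 0, 0], [0, 0, -4, 0, 0, 0, 0]],
  ],
)

```text
time_s: 6.07
ee_pos: [0.525, -0.0192, 0.0968]
eef_rot: [-3.136, 0.0, -1.665]
force: [-0.3, -0.1, -0.8]
grip_width: 0.0005
```

Call:
play_rows(
  steps=[
    [[4, 0.1, 0, 0, 0, 0, 0], [8, 0.1, 0, -0.005, 0, 0, 0], [10.9, 0.1, 0, -0.005, 0, 0, 0], [10.9, 0.1, 0, -0.005, 0, 0, 0], [10.9, 0.1, 0, -0.005, 0, 0, 0], [10.9, 0.1, 1.0, -0.005, 0, 0, 0], [10.9, 0.1, 1.7, -0.005, 0, 0, 0], [10.9, 0.1, 2.1, -0.005, 0, 0, 0], [10.9, 0.1, 2.4, -0.005, 0, 0, 0], [10.9, 0.1, 2.7, -0.005, 0, 0, 0], [10.9, 0.1, 3.0, -0.005, 0, 0, 0], [10.9, 0.1, 3.0, -0.005, 0, 0, 0], [10.9, 0.1, 3.0, -0.005, 0, 0, 0]],
  ],
)

```text
time_s: 7.15
ee_pos: [0.5137, -0.127, 0.0669]
eef_rot: [3.141, 0.001, -1.664]
force: [-6.9, 2.1, 11.0]
grip_width: 0.0005
```

Call:
play_rows(
  steps=[
    [[0, 0, 0.3, 0, 0, 0, 0], [0, 0, 0.5, 0, 0, 0, 0], [0, 0, 0.6, 0, 0, 0, 0], [0, 0, 0.6, 0, 0, 0, 0], [0, 0, 0.6, 0, 0, 0, 0]],
  ],
)

```text
time_s: 7.57
ee_pos: [0.514, -0.1267, 0.0618]
eef_rot: [-3.141, 0.0, -1.663]
force: [-6.1, 0.3, 15.3]
grip_width: 0.0006
```

Call:
play_rows(
  steps=[
    [[0, 0, 0.2, 0, 0, 0, 0], [0, 0, 0.3, 0, 0, 0, 0], [0, 0, 0.3, 0, 0, 0, 0], [0, 0, 0.3, 0, 0, 0, 0]],
  ],
)

```text
time_s: 7.9
ee_pos: [0.5142, -0.1265, 0.0602]
eef_rot: [-3.141, -0.0, -1.662]
force: [-8.8, 0.5, 21.5]
grip_width: 0.0007
```

Run:
```python
from h import *
st(); print(ctrl.get_obs()['moment'])
s=snap('scene','s2.png')['frame']
t=snap('top','t2.png')['frame']
A=cv2.resize(s[140:260,270:430],None,fx=4,fy=4,interpolation=cv2.INTER_CUBIC)
cv2.imwrite('pics/s2c.png',A)
```

```text
{'time_s': 7.9, 'qpos': [-0.3103, 0.4235, 1.7208, -0.0002, 0.9964, 1.3519], 'ee_pos': [0.5142, -0.1265, 0.0602], 'eef_rot': [-3.1407, -0.0004, -1.6621], 'force': [-8.7939, 0.4796, 21.4762], 'grip_width': 0.0007}
[-0.00559875  1.79090709 -0.01780753]
```

View pics/s2c.png

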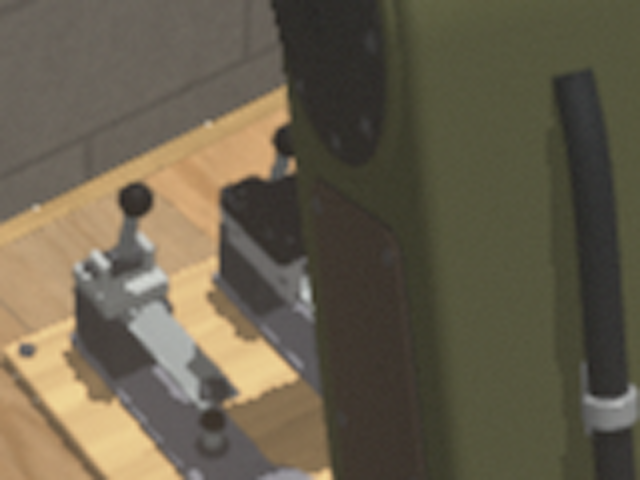

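Call:
play_rows(
  steps=[
    [[0, 0, 0.05, 0, 0, 0, 0], [0, 0, 0.05, 0, 0, 0, 0], [0, 0, 0.05, 0, 0, 0, 0], [0, 0, 0.05, 0, 0, 0, 0], [0, 0, 0.05, 0, 0, 0, 0], [0, 0, 0.05, 0, 0, 0, 0], [0, 0, 0.05, 0, 0, 0, 0], [0, 0, 0.05, 0, 0, 0, 0]],
  ],
)

```text
time_s: 8.67
ee_pos: [0.5142, -0.1264, 0.0608]
eef_rot: [-3.141, -0.001, -1.661]
force: [-10.8, -0.0, 18.9]
grip_width: 0.0006
```

Call:
play_rows(
  steps=[
    [[0, 0, -0.2, 0, 0, 0, 0], [0, 0, -0.4, 0, 0, 0, 0], [0, 0, -0.6, 0, 0, 0, 0], [0, 0, -0.6, 0, 0, 0, 0]],
  ],
)

```text
time_s: 9.0
ee_pos: [0.5139, -0.1262, 0.0674]
eef_rot: [-3.141, -0.002, -1.661]
force: [-7.5, -2.0, 9.7]
grip_width: 0.0005
```

Call:
play_rows(
  steps=[
    [[0, 0, -1, 0, 0, 0, 0], [0, 0, -2, 0, 0, 0, 0], [0, 0, -3, 0, 0, 0, 0], [0, 0, -3, 0, 0, 0, 0], [0, 0, -3, 0, 0, 0, 0]],
  ],
)

```text
time_s: 9.42
ee_pos: [0.5141, -0.126, 0.0978]
eef_rot: [-3.14, -0.002, -1.66]
force: [0.0, 0.0, 0.2]
grip_width: 0.0003
```

Call:
play_rows(
  steps=[
    [[4, 0.1, 0, 0, 0, 0, 0], [8, 0.1, 0, 0, 0, 0, 0], [11.2, 0.1, 0, 0, 0, 0.003, 0], [11.2, 0.1, 0, 0, 0, 0.003, 0], [11.2, 0.1, 0, 0, 0, 0.003, 0], [11.2, 0.1, 1.0, 0, 0, 0.003, 0], [11.2, 0.1, 1.7, 0, 0, 0.003, 0], [11.2, 0.1, 2.1, 0, 0, 0.003, 0], [11.2, 0.1, 2.4, 0, 0, 0.003, 0], [11.2, 0.1, 2.7, 0, 0, 0.003, 0], [11.2, 0.1, 3.1, 0, 0, 0.003, 0], [11.2, 0.1, 3.1, 0, 0, 0.003, 0], [11.2, 0.1, 3.1, 0, 0, 0.003, 0]],
  ],
)

```text
time_s: 10.5
ee_pos: [0.5032, -0.237, 0.0674]
eef_rot: [-3.141, -0.002, -1.663]
force: [-5.1, 3.2, 9.5]
grip_width: 0.0003
```

Call:
play_rows(
  steps=[
    [[0, 0, 0.2, 0, 0, 0, 0], [0, 0, 0.4, 0, 0, 0, 0], [0, 0, 0.5, 0, 0, 0, 0], [0, 0, 0.5, 0, 0, 0, 0], [0, 0, 0.5, 0, 0, 0, 0]],
  ],
)

```text
time_s: 10.92
ee_pos: [0.5035, -0.2367, 0.0633]
eef_rot: [-3.14, -0.002, -1.662]
force: [-6.4, 2.1, 13.1]
grip_width: -0.0001
```

Call:
play_rows(
  steps=[
    [[0, 0, 0.2, 0, 0, 0, 0], [0, 0, 0.35, 0, 0, 0, 0], [0, 0, 0.35, 0, 0, 0, 0], [0, 0, 0.35, 0, 0, 0, 0], [0, 0, 0.35, 0, 0, 0, 0]],
  ],
)

```text
time_s: 11.33
ee_pos: [0.5037, -0.2367, 0.0611]
eef_rot: [-3.139, -0.003, -1.661]
force: [-8.4, 1.9, 17.5]
grip_width: 0.0004
```

Call:
play_rows(
  steps=[
    [[0, 0, 0.15, 0, 0, 0, 0], [0, 0, 0.15, 0, 0, 0, 0], [0, 0, 0.15, 0, 0, 0, 0], [0, 0, 0.15, 0, 0, 0, 0], [0, 0, 0.15, 0, 0, 0, 0], [0, 0, 0.15, 0, 0, 0, 0], [0, 0, 0.15, 0, 0, 0, 0], [0, 0, 0.15, 0, 0, 0, 0]],
  ],
)

```text
time_s: 12.0
ee_pos: [0.5038, -0.2366, 0.061]
eef_rot: [-3.139, -0.003, -1.661]
force: [-9.8, 1.5, 17.8]
grip_width: 0.0001
```

Call:
play_rows(
  steps=[
    [[0, 0, -1, 0, 0, 0, 0], [0, 0, -2, 0, 0, 0, 0], [0, 0, -3.5, 0, 0, 0, 0], [0, 0, -3.5, 0, 0, 0, 0], [0, 0, -3.5, 0, 0, 0, 0]],
  ],
)

```text
time_s: 12.42
ee_pos: [0.5041, -0.2364, 0.0962]
eef_rot: [-3.138, -0.004, -1.66]
force: [-0.3, -0.2, -0.6]
grip_width: 0.0002
```

Call:
play_rows(
  steps=[
    [[-4, 0, 0, -0.003, 0, 0, 0], [-8, 0, 0, -0.003, 0, 0, 0], [-12, 0, 0, -0.003, 0, 0, 0], [-16, 0, 0, -0.003, 0, 0, 0], [-20, 0, 0, -0.003, 0, 0, 0], [-21.9, 0, 0, -0.003, 0, 0.003, 0], [-21.9, 0, 0, -0.003, 0, 0.003, 0], [-21.9, 0, 0, -0.003, 0, 0.003, 0], [-21.9, 0, 1.0, -0.003, 0, 0.003, 0], [-21.9, 0, 1.7, -0.003, 0, 0.003, 0], [-21.9, 0, 2.1, -0.003, 0, 0.003, 0], [-21.9, 0, 2.4, -0.003, 0, 0.003, 0], [-21.9, 0, 2.7, -0.003, 0, 0.003, 0], [-21.9, 0, 2.9, -0.003, 0, 0.003, 0], [-21.9, 0, 2.9, -0.003, 0, 0.003, 0], [-21.9, 0, 2.9, -0.003, 0, 0.003, 0]],
  ],
)

```text
time_s: 13.75
ee_pos: [0.5237, -0.0186, 0.0664]
eef_rot: [-3.141, -0.004, -1.664]
force: [-3.6, -2.1, 4.5]
grip_width: 0.0006
```

Call:
play_rows(
  steps=[
    [[0, 0, 0.1, 0, 0, 0, 0], [0, 0, 0.2, 0, 0, 0, 0], [0, 0, 0.2, 0, 0, 0, 0], [0, 0, 0.2, 0, 0, 0, 0]],
  ],
)

```text
time_s: 14.08
ee_pos: [0.5239, -0.0187, 0.0646]
eef_rot: [-3.14, -0.004, -1.664]
force: [-2.9, -1.8, 5.0]
grip_width: 0.0004
```

Call:
play_rows(
  steps=[
    [[0, 0, -4, 0, 0, 0, 0], [0, 0, -8, 0, 0, 0, 0], [0, 0, -8, 0, 0.004, 0, 0], [0, 0, -8, 0, 0, 0, 0], [0, -3, -8, 0, 0, 0, 0], [0, -5.5, -8, 0, 0, 0, 0], [0, -6.5, -8, 0, 0, 0, 0], [0, -7.2, -8, 0, 0, 0, 0], [0, -7.9, -8, 0, 0, 0, 0], [0, -8.6, -8, 0, 0, 0, 0], [0, -9.3, -8, 0, 0, 0, 0], [0, -10, -8, 0, 0, 0, 0], [0, -10.7, -8, 0, 0, 0, 0], [0, -11.2, -8, 0, 0, 0, 0], [0, -11.7, -8, 0, 0, 0, 0], [0, -11.7, -8, 0, 0, 0, 0]],
  ],
)

```text
time_s: 15.42
ee_pos: [0.641, -0.0292, 0.1446]
eef_rot: [-3.14, -0.004, -1.664]
force: [-0.9, 0.3, 0.1]
grip_width: 0.0002
```

Call:
play_rows(
  steps=[
    [[0, -0.4, 0, 0, 0, 0, 0], [0, -0.8, 0, 0, 0, 0, 0], [0, -0.8, 0, 0, 0, 0, 0], [0, -0.8, 0, 0, 0, 0, 0]],
  ],
)

```text
time_s: 15.75
ee_pos: [0.6458, -0.0295, 0.1443]
eef_rot: [3.134, -0.004, -1.663]
force: [-31.0, 3.1, 10.9]
grip_width: 0.0005
```

Call:
play_rows(
  steps=[
    [[0, 2, 0, 0, 0, 0, 0], [0, 6, 0, 0.007, 0.004, 0, 0], [0, 9, -2, 0.007, 0.004, 0, 0.5], [0, 11, -5, 0.007, 0.004, 0, 0.9], [0, 11, -6, 0.007, 0.004, 0, 0.9], [0, 11, -6, 0.007, 0.004, 0, 0.9], [0, 11, -6, 0.007, 0.004, 0, 0.9]],
  ],
)

```text
time_s: 16.33
ee_pos: [0.5375, -0.0193, 0.2053]
eef_rot: [-3.141, -0.008, -1.663]
force: [0.5, -0.6, -0.3]
grip_width: 0.0303
```

Run:
```python
from h import *
from scipy.spatial.transform import Rotation as R
t=snap('top','t3.png');s=snap('scene','s3.png');st()
A=cv2.resize(t['frame'][130:260,300:460],None,fx=2.5,fy=2.5);B=cv2.resize(s['frame'][130:270,250:410],None,fx=2.5,fy=2.5)
im=np.zeros((350,800,3),np.uint8);im[:325,:400]=A;im[:350,400:]=B;cv2.imwrite('pics/v3.png',im)
o=ctrl.get_obs();Rm=R.from_euler('xyz',o['eef_rot'])
d=np.array([.438,.266,.15])-o['ee_pos'];print(Rm.inv().apply(d)*100)
```

```text
{'time_s': 16.4333, 'qpos': [-0.0998, 0.2752, 1.557, -0.0086, 1.3122, 1.5657], 'ee_pos': [0.537, -0.0192, 0.2036], 'eef_rot': [3.1387, -0.0082, -1.6633], 'force': [0.582, 0.3079, -0.8443], 'grip_width': 0.0386}
[-27.53178126  12.47530859   5.17332284]
```

View pics/v3.png

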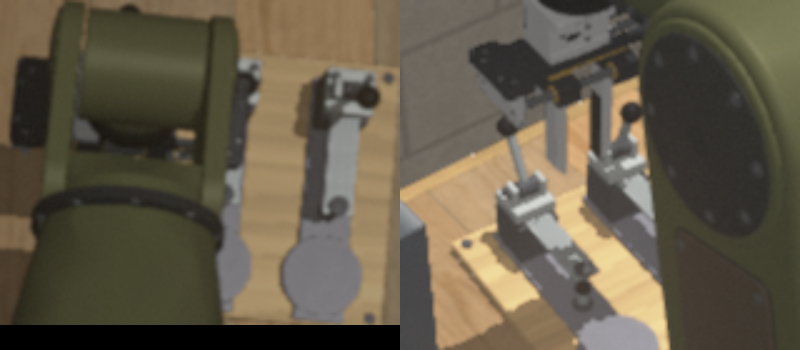

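Call:
play_rows(
  steps=[
    [[0, 4, 0, 0, 0, 0, 0.88], [0, 8, 0, 0, -0.008, 0, 0.88], [-2, 11, 0, 0, -0.008, 0, 0.88], [-6, 12.5, 0, 0, -0.008, 0, 0.88], [-10, 12.5, 0, 0, -0.008, 0, 0.88], [-14, 12.5, 0, 0, -0.008, 0, 0.88], [-18, 12.5, 0, 0, -0.008, 0, 0.88], [-22, 12.5, 2, 0, -0.008, 0, 0.88], [-25, 12.5, 4, 0, -0.008, 0, 0.88], [-27.5, 12.5, 5, 0, -0.008, 0, 0.88], [-27.5, 12.5, 5, 0, -0.008, 0, 0.88], [-27.5, 12.5, 5, 0, -0.008, 0, 0.88], [-27.5, 12.5, 5, 0, -0.008, 0, 0.88]],
  ],
)

```text
time_s: 17.52
ee_pos: [0.4378, 0.2652, 0.151]
eef_rot: [3.138, -0.001, -1.663]
force: [0.4, 0.4, -0.1]
grip_width: 0.0823
```

Run:
```python
from h import *
s=snap('scene','s4.png');st()
cv2.imwrite('pics/v4.png',cv2.resize(s['frame'][220:420,150:370],None,fx=2.7,fy=2.7))
o=ctrl.get_obs();Rm=R.from_euler('xyz',o['eef_rot'])
d=np.array([.438,.266,.017])-o['ee_pos'];print(Rm.inv().apply(d)*100)
```

```text
{'time_s': 17.5667, 'qpos': [0.4719, 0.2698, 1.6908, 0.0013, 1.184, 2.1355], 'ee_pos': [0.438, 0.265, 0.1515], 'eef_rot': [3.1384, -0.0006, -1.664], 'force': [0.1488, -0.6603, 0.3636], 'grip_width': 0.0826}
[-0.10455186 -0.03318919 13.45236801]
```

View pics/v4.png

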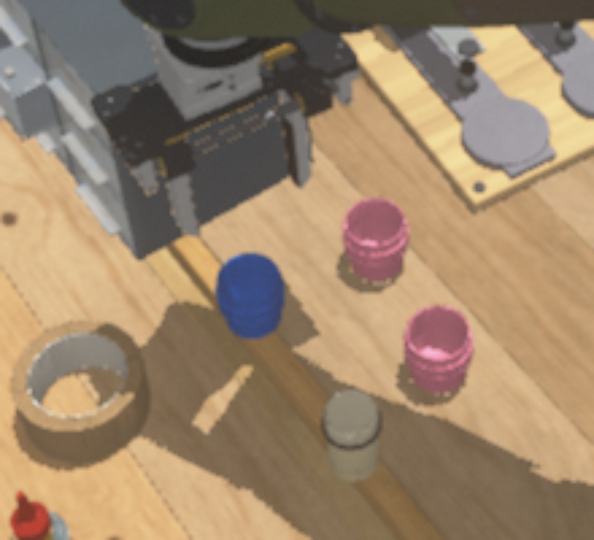

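The open fingers straddle the cap (crop (252,295)) with the pink caps clear, so I'll descend and grip it.

Call:
play_rows(
  steps=[
    [[-0.1, 0, 4, 0, 0, 0, 0.88], [-0.1, 0, 8, 0, 0, 0, 0.88], [-0.1, 0, 10.5, 0, 0, 0, 0.88], [-0.1, 0, 12.5, 0, 0, 0, 0.88], [-0.1, 0, 13.4, 0, 0, 0, 0.88], [-0.1, 0, 13.4, 0, 0, 0, 0.88], [-0.1, 0, 13.4, 0, 0, 0, 0.88], [-0.1, 0, 13.4, 0, 0, 0, 0.6], [-0.1, 0, 13.4, 0, 0, 0, 0.45], [-0.1, 0, 13.4, 0, 0, 0, 0.45], [-0.1, 0, 13.4, 0, 0, 0, 0.45], [-0.1, 0, 13.4, 0, 0, 0, 0.45], [-0.1, 0, 13.4, 0, 0, 0, 0.45], [-0.1, 0, 13.4, 0, 0, 0, 0.45], [-0.1, 0, 13.4, 0, 0, 0, 0.45]],
  ],
  force=8,
)

```text
time_s: 18.82
ee_pos: [0.4379, 0.2661, 0.018]
eef_rot: [3.139, -0.0, -1.664]
force: [-0.8, -1.1, 5.9]
grip_width: 0.0553
```

Call:
play_rows(
  steps=[
    [[0, 0, -1, 0, 0, 0, 0.45], [0, 0, -4, 0, 0, 0, 0.45], [0, 0, -8, 0, 0, 0, 0.45], [2, -0.5, -11, 0, 0, 0, 0.45], [5, -1, -12, 0, 0, 0, 0.45], [8.5, -1.7, -12, 0, 0, 0, 0.45], [12, -2.4, -12, 0, 0, 0, 0.45], [15.5, -3, -12, 0, 0, 0, 0.45], [19, -3.7, -12, 0, 0, 0, 0.45], [22, -4.3, -12, 0, 0, 0, 0.45], [25, -4.8, -12, 0, 0, 0, 0.45], [27.5, -4.9, -12, 0, 0, 0, 0.45], [27.5, -4.9, -12, 0, 0, 0, 0.45], [27.5, -4.9, -12, 0, 0, 0, 0.45], [27.5, -4.9, -12, 0, 0, 0, 0.45]],
  ],
)

```text
time_s: 20.07
ee_pos: [0.4614, -0.0119, 0.1384]
eef_rot: [3.139, -0.0, -1.664]
force: [-0.4, 0.3, -0.5]
grip_width: 0.055
```

Run:
```python
from h import *
s=snap('scene','s5.png');st()
cv2.imwrite('pics/v5.png',cv2.resize(s['frame'][140:340,200:420],None,fx=2.7,fy=2.7))
o=ctrl.get_obs();Rm=R.from_euler('xyz',o['eef_rot'])
d=np.array([.4612,-.0125,.0425])-o['ee_pos'];print(Rm.inv().apply(d)*100)
```

```text
{'time_s': 20.1167, 'qpos': [-0.1043, 0.1769, 1.8398, -0.0002, 1.1273, 1.5591], 'ee_pos': [0.4614, -0.0115, 0.1383], 'eef_rot': [3.1392, -0.0001, -1.6633], 'force': [-0.3977, -0.7219, 0.3453], 'grip_width': 0.0551}
[ 0.09782198 -0.01047252  9.57763052]
```

View pics/v5.png

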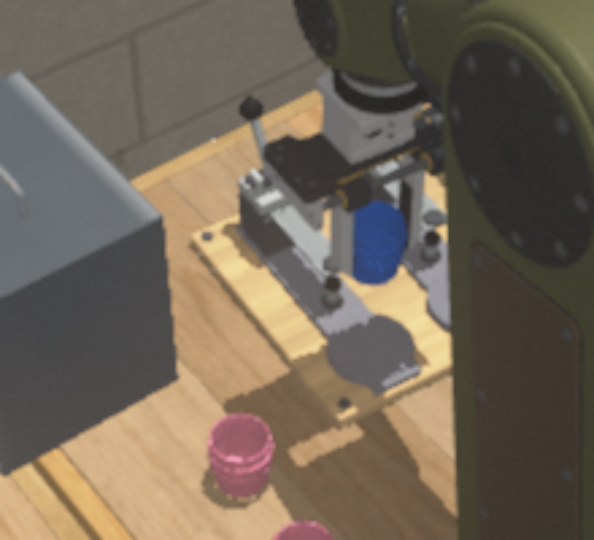

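The cap is held upright at (378,240) above the left pad, and the left lever leans away at (252,108). Next I lower it.

Call:
play_rows(
  steps=[
    [[0.1, 0, 3, 0, 0, 0, 0.45], [0.1, 0, 6, 0, 0, 0, 0.45], [0.1, 0, 8, 0, 0, 0, 0.45], [0.1, 0, 8.8, 0, 0, 0, 0.45], [0.1, 0, 9.2, 0, 0, 0, 0.45], [0.1, 0, 9.5, 0, 0, 0, 0.45], [0.1, 0, 9.5, 0, 0, 0, 0.45], [0.1, 0, 9.5, 0, 0, 0, 0.45]],
  ],
)

```text
time_s: 20.78
ee_pos: [0.4617, -0.0124, 0.0442]
eef_rot: [3.141, -0.0, -1.663]
force: [0.2, 0.3, -0.2]
grip_width: 0.0553
```

Call:
play_rows(
  steps=[
    [[0, 0, 0.1, 0, 0, 0, 0.45], [0, 0, 0.2, 0, 0, 0, 0.45], [0, 0, 0.25, 0, 0, 0, 0.45], [0, 0, 0.25, 0, 0, 0, 0.45], [0, 0, 0.25, 0, 0, 0, 0.45]],
  ],
)

```text
time_s: 21.2
ee_pos: [0.462, -0.0125, 0.0421]
eef_rot: [3.141, -0.0, -1.663]
force: [1.1, 0.8, 3.0]
grip_width: 0.0554
```

Call:
play_rows(
  steps=[
    [[0, 0, 0, 0, 0, 0, 0.62], [0, 0, 0, 0, 0, 0, 0.7], [0, 0, 0, 0, 0, 0, 0.85], [0, 0, 0, 0, 0, 0, 0.9], [0, 0, 0, 0, 0, 0, 0.9], [0, 0, 0, 0, 0, 0, 0.9], [0, 0, -1, 0, 0, 0, 0.9], [0, 0, -4, 0, 0, 0, 0.9], [0, 0, -8, 0, 0, 0, 0.9], [0, 0, -12, 0, 0, 0, 0.9], [0, 0, -16, 0, 0, 0, 0.9], [4, 4, -18, 0, 0, 0, 0.9], [8, 6, -18, 0, 0, 0, 0.9], [12, 6, -18, 0, 0, 0, 0.9], [16, 6, -18, 0, 0, 0, 0.9], [20, 6, -18, 0, 0, 0, 0.9], [24, 6, -18, 0, 0, 0, 0.9], [27, 6, -18, 0, 0, 0, 0.9], [27, 6, -18, 0, 0, 0, 0.9]],
  ],
)

```text
time_s: 22.78
ee_pos: [0.376, -0.2808, 0.2226]
eef_rot: [3.142, -0.001, -1.668]
force: [0.9, 0.8, -1.0]
grip_width: 0.0843
```

Run:
```python
from h import *
t=snap('top','t6.png');s=snap('scene','s6.png');st()
A=cv2.resize(t['frame'][130:320,200:460],(400,292));B=cv2.resize(s['frame'][130:290,250:410],(400,400))
im=np.zeros((400,800,3),np.uint8);im[:292,:400]=A;im[:,400:]=B;cv2.imwrite('pics/v6.png',im)
h=cv2.cvtColor(t['frame'],cv2.COLOR_BGR2HSV);m=cv2.inRange(h,(105,120,40),(125,255,255));m[:,:300]=0;m[:, 460:]=0
y,x=np.nonzero(m);print(len(x),unproj(t,x.mean(),y.mean(),.024+.04))
```

```text
{'time_s': 22.8833, 'qpos': [-0.7114, 0.1005, 1.7201, -0.0001, 1.3213, 0.9543], 'ee_pos': [0.3768, -0.2765, 0.2223], 'eef_rot': [3.1412, 0.0002, -1.6657], 'force': [0.3662, 0.8247, 0.3539], 'grip_width': 0.0846}
309 [ 0.46363899 -0.01080896  0.064     ]
```

View pics/v6.png

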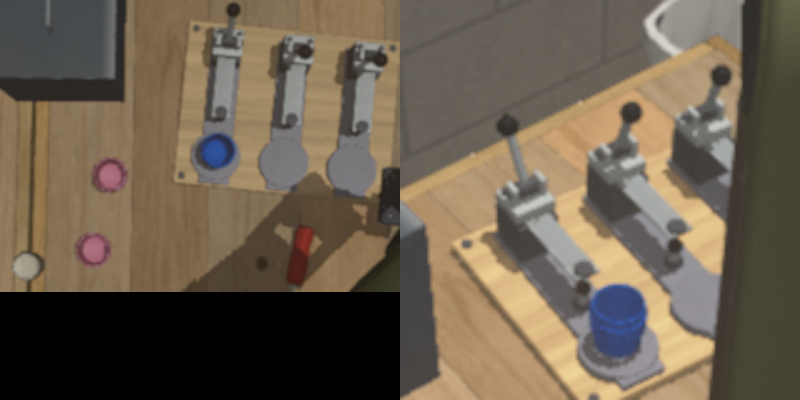

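The cap stands upright on the left pad, the left lever leans away (top crop (233,9)), and the other two levers, the pink caps and the cartridge are unmoved. I'll check the lever angle once, then hand in.

Run:
```python
from h import *
t=load('t6.png');x0,y0,th=.53556,-.12996,-.09353
for q in(.45,.5,.55):
    bx,by,z=.085+.065*np.sin(q),.11,.098+.065*np.cos(q)
    print(q,proj(t,[x0+np.cos(th)*bx-np.sin(th)*by,y0+np.sin(th)*bx+np.cos(th)*by,z]))
g=cv2.cvtColor(t['frame'],cv2.COLOR_BGR2GRAY)[125:145,340:362];m=g<50
y,x=np.nonzero(m);print(x.mean()+340,y.mean()+125,y.min()+125,y.max()+125)
```

```text
0.45 [351.78311487 138.4705267 ]
0.5 [351.86510374 137.40307514]
0.55 [351.93913946 136.38968181]
350.97872340425533 136.27659574468086 133 140
```

The lever knob sits at row 136.3 against 136.4 predicted for full release, so it is on its stop.

```bash
python3 -c "
from station import ctrl
print(ctrl.hand_in())"
```

```text
the job is handed in; nothing more can be done
None
```

I tested the three leaves from left to right, and the left one is clearly softer. I pushed its clamp lever fully away, stood the tall blue cap on its pad, and handed the job in at about 23 s.

**Feel:** at about the same depth (fingertip 66–67 mm above the table) the left leaf pushed back with 4.5 N, against 11.0 N for the middle one and 9.5 N for the right one. After testing all three I pressed the left leaf again, part-way only, to confirm it. It rose only about 0.3 N per mm; the other two rose about 0.85 N per mm.

**Last checks:**
- **Lever:** the left knob appears at image row 136.3, against 136.4 expected for full release. The lever had met its stop with about 31 N at the fingertip.
- **Cap:** it stands upright about 3 mm from the pad centre.
- **Left alone:** the other two levers, the pink caps and the cartridge look unmoved.

**What disagreed:**
- **Forces on the stops:** I held the leaves down with about 18–19 N, and the middle one peaked at 21.5 N. That is more than the nominal 5 N and 12 N, because I judged the stop by the force rising.
- **Left leaf's depth:** in its first press the left leaf gave about 3 mm more on its stop than the other two, which I could not explain.
- **Right leaf's stop:** its force rise was less steep than the middle one's. I take it as fully down from the matching depth and the 17.8 N.

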